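# Load a refill case over a rocker tray and snap it shut

### The arm

A 6-joint arm with a two-finger parallel gripper is mounted at the origin on a cart in front of the work surface, level with it; the furniture and walls round the work are solid. World frame = base frame: x ahead of the robot, y to its left, z up, the work surface at z = 0. Lengths are in mm, angles in rad, forces in N, time in s.
With the tool pointing down it reaches from about 350 to 775 mm from the base axis. Payload 7.3 kg.
Tool frame: the origin (TCP) lies on the front face of the gripper's body, between the roots of the fingers; the fingertips stand 66 mm ahead of it and the grasp point (between the pads) lies 47 mm ahead of it (bot.tip_extent is the distance from the TCP to the fingertips, in mm); z points along the fingers, y is the line along which they close (so a half turn about z gives the same grasp; the last joint's range is limited). The gripper opens to 92 mm and grips with 3 to 60 N. Pads are 19 mm wide; open, the fingers measure 130 mm over their backs; the gripper's body (75 mm by 190 mm) begins 47 mm behind the grasp point.
Start: joints at [1.195, 0.342, 1.524, -0, 1.275, -0.146], TCP at [119.567, 511.216, 292.241] pointing down, gripper open.
Joint ranges: [-2.53, 2.53], [-0.77, 2.02], [0.04, 2.7], [-1, 4.14], [0.28, 2.66], [-3.11, 3.11]. Speed limits (rad/s): [2.57, 2.57, 3.14, 3.14, 3.14, 3.14].

### API

Orientations are given as [roll, pitch, yaw] about the fixed x, y, z axes, in that order (R = Rz(yaw) Ry(pitch) Rx(roll)).
In Python, from plant import readout, viewer, order, bot gives the robot as it stands.
- The arm moves only by the shell command python3 -m creep 'ROWS'. ROWS is text: rows parted by semicolons, each of 7 numbers parted by spaces: the shift along the world's x, y, z in m, then the turn, a rotation vector about the world's x, y, z in rad, then the opening in per cent of the stroke, from 0 (shut) to 100 (fully open). A call has 1 to 8 rows; each row shifts and turns the commanded pose from where the row before left it; what a row does not reach is not made up. A row lasts 1/12 s, in which the tool goes at most 41.7 mm and 7.16 degrees, less where a joint would pass 70% of its speed; a pose out of reach is approached as far as the arm can. A call is refused whole if a number of a shift passes 0.0417 or a number of a turn 0.125, either way. A call with a gripper value outside its range is refused whole. The fingers move at their own pace and stop on an object; the grip force is fixed at half the most. Time passes only in rows, so rows that do not move let the fingers close. It gives the time, the measured TCP pose, the force, the opening and the grip force at its end, in the units of the state.
- readout.get_obs(): the state, without advancing time (a new reading comes with each control period).
- viewer.capture(name): name is "side" or "top" or "wrist"; returns the picture (420x560x3 uint8, red, green, blue); there is no depth.
- viewer.camera_info(name): a dict with "fx", "fy", "cx", "cy" (pixels), "origin" and "rotation" of the camera in the world. Camera axes: x right, y up, looking along -z (the intrinsics and any distortion apply to the point x, -y, -z); pixel columns grow to the right and rows downward; lengths in mm; the calibration is good to about 2 mm. The wrist camera is an equidistant fisheye: a pixel r from the principal point sees the ray r / f radians off the axis. A picture is of the moment at which its call begins: read the wrist's pose just before it. camera_info takes no time and is no camera call; for the wrist camera it gives the pose at the moment of the call.
- order.close_job(): hands the job in; it is judged then, once.
The state is a dict: "time": time; "joint_positions": joint angles; "dq": joint speeds; "tau": joint torques, N m; "tool_pos": TCP position; "tcp_rot": TCP orientation; "contact_force": force on the tool from outside, world axes, zero at the start; "moment": the same for the moment, N m; "grip_width": finger opening in mm; "finger_force": force on a finger pad.
Only numpy, scipy, OpenCV 4.12 (cv2) and the standard library are available. Lean on these libraries where they do the work, as an engineer would, in place of code of your own. Each camera call takes 0.05 s, during which the arm holds its last target. There are 200 camera calls.

### The job

Pack the box of staples into the metal refill case by way of the rocker tray beside it: set the box flat on the level tray, lengthwise and on the part of the tray nearer the case, setting it down rather than dropping it, and let go so that its own weight tips the tray and it slides into the case; do not push the tray by hand. When the tray has swung back level, swing the case's lid down and press its front edge until the catch snaps over it, then let go, leaving the other things on the counter where they are.

Things in the scene. Friction and masses are not known exactly. Their poses are not given: they have to be found in the camera images.
- staples_box: Card box of staples, a plain cuboid 47 x 86 x 27 mm (x, y, z), 0.08 to 0.15 kg, lying flat on the counter to the right of the station. Origin: centre of its underside; y along its length, z up.
- station: Fixed board 170 x 310 x 10 mm with the rocker tray on its -y half and the open grey case on its +y half. Origin: centre of its underside; x away from the robot, y (left) from tray to case. Case 150 x 132 mm outside, walls 4 mm, rim 50 mm above the counter, centred at y = 75 mm. Uprights at x = +-71, y = -79 mm, 118 mm high, carry the tray's pivot; a sloping apron leads to the case.
- tray_load (a point): Point on the tray's upper face where the middle of the box belongs: midway across, 35 mm from the pivot towards the case, 112 mm above the counter when level; turns with the tray. Tray: smooth metal, 50 mm behind and 85 mm before the pivot (station y), 118 mm wide inside (x), side lips 10 mm high, none at the case end. Lay the box along station y; gripped across its width it can slide away.
- rocker (a joint): Tilt of the tray, rad: 0 level (its counterweight brings it back there when empty), up to 0.6 tipped down towards the case. A box centred within about 20 mm of tray_load tips it fully and slides off into the case within about 1 s.
- case_floor (a point): Centre of the case's inner floor, 14 mm above the counter; axes as the station. Inside 142 (x) x 124 (y) mm, 36 mm deep.
- lid (a joint): Opening angle of the case lid, rad: 0 shut, starts 1.15 to 1.4 (steeply open, leaning to the robot). Stiff hinge: it stays where it is left and moves with about 2 N at its edge. It first stops on the catch's nose at about 0.08; 5 to 10 N down near the front edge snaps it past, to under 0.02, and the catch holds it.
- lid_hinge (a point): Middle of the lid's hinge line, which runs along station y on the case's far side (+x), 50 mm above the counter. The lid is a flat plate, 130 mm wide, that reaches 154 mm from here (159 with the bead on its front edge); shut it lies along station -x with its upper face 7 mm above this point.
- lid_press (a point): Point on the lid's upper face, midway across, 135 mm from the hinge and 19 mm short of the front edge: press here. Moves with the lid. The catch's steel nose stands just before the front edge, 8 mm higher than the shut lid's face.
- padlock: Brass padlock lying flat on the counter, a bystander to leave alone. Origin: middle of its underside.
- date_stamp: Wooden hand stamp with turned knob on the counter, a bystander to leave alone. Origin: middle of its underside.
- correction_roller: Small correction roller on the counter, a bystander to leave alone. Origin: middle of its underside.
- pen: Slim pen on the counter, a bystander to leave alone. Origin: middle of its underside.
- marker: Capped marker on the counter, a bystander to leave alone. Origin: middle of its underside.

How it is judged (in metres and radians):
On the way, in this order (a step that is already met when the one before it is completed fails the run):
1. the box of staples is set flat on the still nearly level tray (contact force between staples_box and rocker above 0.1 N and value of joint rocker below 0.2 rad and z of staples_box in the frame of tray_load between -0.01 and 0.012 m).
2. the tray tips under the released box (value of joint rocker above 0.35 rad and contact force between staples_box and rocker above 0.05 N and contact force between staples_box and the fingers below 0.05 N).
3. the box is in the case and the empty tray has swung back level, the lid still open (x of staples_box in the frame of case_floor between -0.068 and 0.068 m and y of staples_box in the frame of case_floor between -0.062 and 0.062 m and z of staples_box in the frame of case_floor between -0.01 and 0.03 m and value of joint rocker below 0.06 rad and value of joint lid above 0.3 rad), for 0.2 s.
At the end, for the whole second after the job is handed in: The box of staples lies at rest inside the case (its underside's centre over the case floor and less than 30 mm above it), the lid is shut past its catch (under 0.03 rad), and the tray is back level (under 0.06 rad) (x of staples_box in the frame of case_floor between -0.068 and 0.068 m and y of staples_box in the frame of case_floor between -0.062 and 0.062 m and z of staples_box in the frame of case_floor between -0.01 and 0.03 m and value of joint lid below 0.03 rad and value of joint rocker below 0.06 rad and linear speed of staples_box below 0.02 m/s); the robot touches nothing.
It fails at once if the box is let go more than 25 mm above the level tray (contact force between staples_box and the fingers below 0.01 N and height (world z) of staples_box above 0.137 m).
It fails at once if the robot pushes the tray (over 5 N) (contact force between any of the fingers, the arm and rocker above 5 N).
It fails at once if one of the loose bystanders is moved more than 30 mm (distance of any of padlock, date_stamp, correction_roller, pen, marker from where it was at the start of the episode above 0.03 m).
It also fails if it takes over 51 s, if anything falls off the work surface, if the arm or the gripper's body presses on something with over 40 N, if the wrist force passes 120 N, or if a joint passes its speed limit or range.

## Working session

There is one attempt and no reset: what is moved stays moved. The work goes in short steps, Python scripts to look and compute and a shell command to move; the robot and the scene stay as the last step left them, time stands still between calls to the robot, and variables do not carry over. Pictures are saved under pics/ and viewed, at most 10 in all, crops included, and the job is handed in when it is done.

```bash
mkdir -p pics; ls; python3 - <<'E'
from plant import readout, viewer, order, bot
import cv2, numpy as np
o=readout.get_obs(); print(o)
for n in("top","side","wrist"):
    im=viewer.capture(n); cv2.imwrite(f"pics/{n}0.png",im[:,:,::-1]); print(n,viewer.camera_info(n))
E
```

```text
pics
{'time': 0.0, 'joint_positions': array([ 1.19502283e+00,  3.42726331e-01,  1.52501384e+00, -3.16110589e-05,
        1.27541544e+00, -1.46027319e-01]), 'dq': array([-0.00045159,  0.00016108,  0.0003508 ,  0.00166138,  0.0025928 ,
       -0.00072867]), 'tau': array([ 2.36721098e-04, -4.31238914e+01, -2.44219226e+01,  7.18901306e-02,
        5.56211499e-02, -1.09521932e-04]), 'tool_pos': array([119.44283091, 510.91268742, 291.54412897]), 'tcp_rot': array([-3.14004193e+00, -1.97517966e-04,  2.91185555e+00]), 'contact_force': array([ 0.27622358, -0.23735112, -0.74725632]), 'moment': array([-0.01849991,  0.05077629,  0.03370962]), 'finger_force': 0.0, 'grip_width': 91.90858587197003}
top {'fx': 537.1136728707141, 'fy': 537.1136728707141, 'cx': 284.7360402669622, 'cy': 212.52304735474428, 'origin': array([ 392.00081315,   22.57304231, 1174.5789727 ]), 'rotation': array([ 0.14662433,  0.00912478, -1.5747917 ])}
side {'fx': 380.9950653253458, 'fy': 380.9950653253458, 'cx': 270.14219230133705, 'cy': 210.95157379990357, 'origin': array([390.57511938, 703.41915447, 776.95390475]), 'rotation': array([ 0.80307548, -0.01237472, -2.89365708])}
wrist {'fx': 325.19226210127806, 'fy': 325.19226210127806, 'cx': 279.734818080607, 'cy': 206.9614191395205, 'origin': array([ 51.74755168, 527.10215377, 384.43960996]), 'rotation': array([-0.26220733,  0.00187637,  1.34037492])}
```

View pics/top0.png

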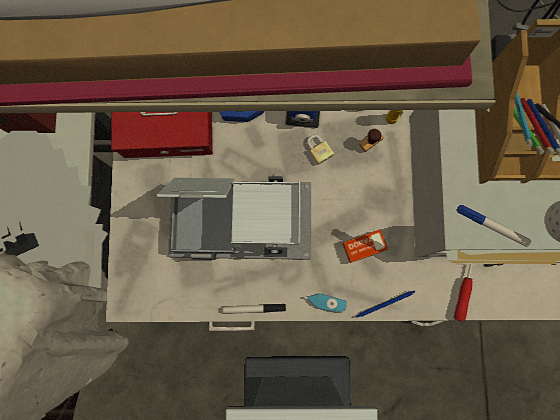

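View pics/side0.png

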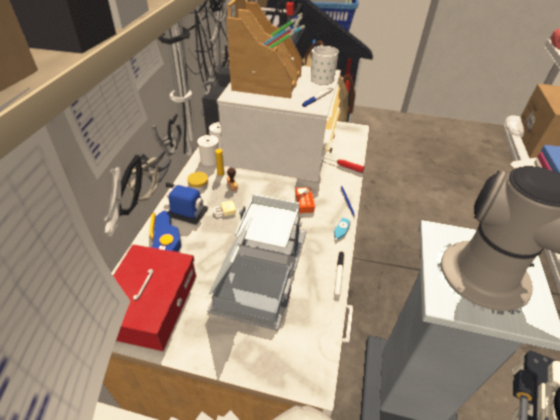

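The top view shows the station at about cols 168-310, rows 180-258, with the tray white at 232-298. The orange box is at (366,245). The lid stands at the upper left, (195,187). The right-hand block and a shelf along the top edge are both obstacles.

```bash
python3 - <<'E'
import cv2
im=cv2.imread("pics/top0.png")[165:275,150:405]
im=cv2.resize(im,None,fx=3.1,fy=3.1,interpolation=cv2.INTER_CUBIC)
cv2.imwrite("pics/crop0.png",im)
E
```

```text
(no output)
```

View pics/crop0.png

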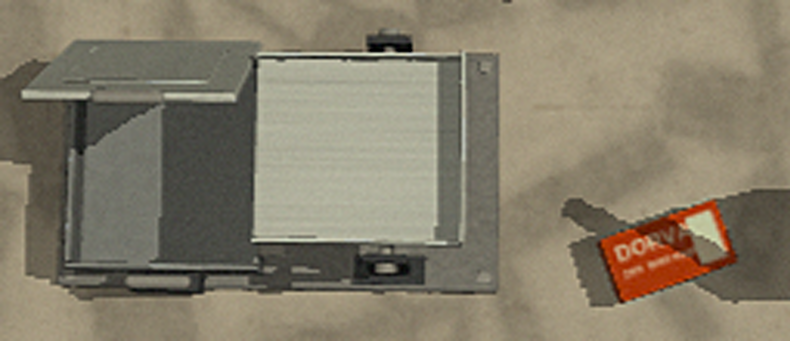

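```bash
cat > h.py <<'E'
import numpy as np
from scipy.spatial.transform import Rotation as R
from plant import viewer
def pix2w(p,z,n="top"):
    c=viewer.camera_info(n); p=np.atleast_2d(p).astype(float)
    d=np.c_[(p[:,0]-c["cx"])/c["fx"],-(p[:,1]-c["cy"])/c["fy"],-np.ones(len(p))]
    d=R.from_euler("xyz",c["rotation"]).apply(d); o=c["origin"]
    z=np.broadcast_to(z,len(p))
    return o+d*((z-o[2])/d[:,2])[:,None]
def w2pix(w,n="top"):
    c=viewer.camera_info(n); v=R.from_euler("xyz",c["rotation"]).inv().apply(np.atleast_2d(w)-c["origin"])
    return np.c_[c["cx"]-c["fx"]*v[:,0]/v[:,2],c["cy"]+c["fy"]*v[:,1]/v[:,2]]
E
python3 - <<'E'
from h import *
np.set_printoptions(precision=1,suppress=True)
cr=lambda a:np.array(a)/3.1+[150-.3,165-.3]
b=pix2w(cr([(598,240),(714,199),(737,262),(622,303)]),27); print(b, b.mean(0)); 
for i in range(4): d=b[(i+1)%4]-b[i]; print(np.linalg.norm(d),np.arctan2(d[1],d[0]))
# station fit
obs=cr([(498,54),(497,291),(254,58),(252,240),(389,40),(389,266),(462,55),(460,242)])
loc=np.array([(85,-155,10),(-85,-155,10),(59,6,112),(-59,6,112),(71,-79,118),(-71,-79,118),(61,-129,122),(-61,-129,122)])
from scipy.optimize import least_squares
def tf(p,l): return np.c_[p[0]+np.cos(p[2])*l[:,0]-np.sin(p[2])*l[:,1],p[1]+np.sin(p[2])*l[:,0]+np.cos(p[2])*l[:,1],l[:,2]]
r=least_squares(lambda p:(w2pix(tf(p,loc))-obs).ravel(),[450,150,0],loss="soft_l1"); print(r.x, r.fun.reshape(-1,2))
print("tray_load",tf(r.x,np.array([[0,-44,112.],[0,-79,112]])),"hinge?",tf(r.x,np.array([[75,75,50.]])))
# lid: hinge candidates x=75..79; bead at r=159; angle
from itertools import product
bead=cr([(22,96),(236,98)]); 
for hx in (75,79):
  f=lambda a:(w2pix(tf(r.x,np.array([[hx-157*np.cos(a),140,53+157*np.sin(a)],[hx-157*np.cos(a),10,53+157*np.sin(a)]])))-bead).ravel()
  q=least_squares(lambda a:f(a[0]),[1.2]); print(hx,q.x,q.fun)
E
```

```text
[[ 496.8  -91.2   27. ]
 [ 524.9 -172.    27. ]
 [ 481.2 -186.6   27. ]
 [ 453.4 -106.8   27. ]] [ 489.1 -139.2   27. ]
85.54986350132967 -1.2364014632485403
46.07091214847881 -2.8212465208289297
84.41942539478435 1.906281918678097
46.16097425036932 0.3448643262898543
[548.9 132.   -0. ] [[-0.2 -0.2]
 [ 0.1  0.4]
 [ 0.6  0.5]
 [-0.1  0.1]
 [-0.9  0. ]
 [-1.6 -2.2]
 [ 0.5 -0.2]
 [ 0.9  0.4]]
tray_load [[548.4  88.  112. ]
 [548.   53.  112. ]] hinge? [[624.8 206.2  50. ]]
75 [1.2] [-2.5  0.2 -1.3 -0. ]
79 [1.2] [-2.3  0.2 -1.2 -0. ]
```

```bash
python3 -m creep '.035 -.02 0 0 0 -.05 100;.035 -.02 0 0 0 -.05 100;.035 -.02 0 0 0 -.05 100;.035 -.02 0 0 0 -.05 100;.035 -.02 0 0 0 -.05 100;.035 -.02 0 0 0 -.05 100;.035 -.02 0 0 0 -.05 100;.035 -.02 0 0 0 -.05 100' && python3 -m creep '.005 -.039 0 0 0 -.05 100;.005 -.039 0 0 0 -.05 100;.005 -.039 0 0 0 -.05 100;.005 -.039 0 0 0 -.05 100;.005 -.039 0 0 0 -.05 100;.005 -.039 0 0 0 -.05 100;.005 -.039 0 0 0 -.05 100;.005 -.039 0 0 0 -.05 100'
```

```text
time: 0.82
tool_pos: [401.0, 349.8, 292.1]
tcp_rot: [-3.141, -0.0, 2.509]
contact_force: [1.2, 1.1, -0.1]
grip_width: 91.8
finger_force: 0.0
time: 1.48
tool_pos: [439.3, 37.4, 292.2]
tcp_rot: [3.142, -0.0, 2.109]
contact_force: [0.3, 0.5, -0.1]
grip_width: 92.2
finger_force: 0.0
```

```bash
python3 -m creep '.007 -.025 -.02 0 0 -.028 100;.007 -.025 -.02 0 0 -.028 100;.007 -.025 -.02 0 0 -.028 100;.007 -.025 -.02 0 0 -.028 100;.007 -.025 -.02 0 0 -.028 100;.007 -.025 -.02 0 0 -.028 100;.007 -.026 -.02 0 0 -.028 100;0 0 0 0 0 0 100' && python3 - <<'E'
from h import *
import cv2
c=viewer.camera_info("wrist"); im=viewer.capture("wrist"); cv2.imwrite("pics/w1.png",im[:,:,::-1])
from plant import readout
o=readout.get_obs(); print(o["tool_pos"],o["tcp_rot"],c)
# predicted box top corners in fisheye
a=.34;u=np.array([np.cos(a),np.sin(a),0]);v=np.array([-np.sin(a),np.cos(a),0])
P=np.array([[489.1,-139.2,27]+s*23.5*u+t*43*v for s,t in((1,1),(1,-1),(-1,-1),(-1,1))])
q=R.from_euler("xyz",c["rotation"]).inv().apply(P-c["origin"])*[1,-1,-1]
th=np.arctan2(np.hypot(q[:,0],q[:,1]),q[:,2]);ph=np.arctan2(q[:,1],q[:,0])
px=np.c_[c["cx"]+c["fx"]*th*np.cos(ph),c["cy"]+c["fx"]*th*np.sin(ph)];print(px)
im=im[:,:,::-1].copy();cv2.polylines(im,[px.round().astype(np.int32)],True,(0,255,0),1);cv2.imwrite("pics/w1o.png",im)
E
```

```text
time: 2.15
tool_pos: [488.2, -140.1, 148.6]
tcp_rot: [-3.138, -0.002, 1.911]
contact_force: [-1.5, 0.2, -0.5]
grip_width: 91.7
finger_force: 0.0
[ 487.90019332 -138.2869592   150.07222411] [-3.13865189e+00 -2.71091891e-03  1.91271650e+00] {'fx': 325.19226210127806, 'fy': 325.19226210127806, 'cx': 279.734818080607, 'cy': 206.9614191395205, 'origin': array([465.25838782, -74.42534206, 241.46690688]), 'rotation': array([-0.26087895,  0.00382659,  0.33993371])}
[[317.63243679 161.60403702]
 [313.77262568 278.44889914]
 [250.29131328 278.40639301]
 [246.93359325 161.52455611]]
```

View pics/w1o.png

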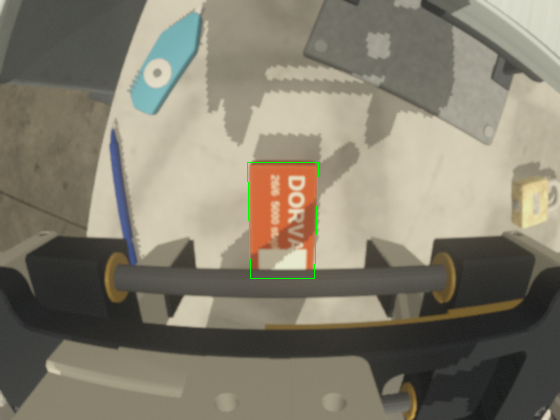

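The predicted outline sits on the box in the wrist view, corners about (248,162) to (315,278), so I go down and grip.

```bash
python3 -m creep '0 -.001 -.025 0 0 0 100;0 0 -.025 0 0 0 100;0 0 -.02 0 0 0 100;0 0 -.007 0 0 0 100;0 0 0 0 0 0 100;0 0 0 0 0 0 0;0 0 0 0 0 0 0;0 0 0 0 0 0 0' && python3 -m creep '0 0 0 0 0 0 0;0 0 0 0 0 0 0;0 0 0 0 0 0 0;0 0 0 0 0 0 0'
```

```text
time: 2.87
tool_pos: [489.3, -137.9, 76.7]
tcp_rot: [3.14, 0.002, 1.916]
contact_force: [-0.1, -0.1, 0.5]
grip_width: 76.6
finger_force: 0.0
time: 3.2
tool_pos: [488.6, -137.8, 75.5]
tcp_rot: [3.141, 0.0, 1.916]
contact_force: [0.4, 0.6, 0.4]
grip_width: 49.8
finger_force: 0.0
```

```bash
python3 -m creep '0 0 -.002 0 0 0 60;0 0 -.002 0 0 0 60;0 0 0 0 0 0 60;0 0 0 0 0 0 0;0 0 0 0 0 0 0;0 0 0 0 0 0 0;0 0 0 0 0 0 0;0 0 0 0 0 0 0'
```

```text
time: 3.87
tool_pos: [488.5, -137.8, 71.2]
tcp_rot: [-3.142, -0.0, 1.916]
contact_force: [0.1, 0.4, -1.3]
grip_width: 46.8
finger_force: 30.0
```

```bash
python3 -m creep '0 0 .015 0 0 0 0;0 0 .03 0 0 0 0;0 0 .035 0 0 0 0;0 0 .035 0 0 0 0;0 0 .035 0 0 0 0;0 0 .02 0 0 0 0;0 0 0 0 0 0 0' && python3 -m creep '.0075 .0284 0 0 0 -.0445 0;.0075 .0284 0 0 0 -.0445 0;.0075 .0284 0 0 0 -.0445 0;.0075 .0284 0 0 0 -.0445 0;.0075 .0284 0 0 0 -.0445 0;.0075 .0284 0 0 0 -.0445 0;.0075 .0284 0 0 0 -.0445 0;.0075 .0284 0 0 0 -.0445 0' && python3 -m creep '0 0 -.02 0 0 0 0;0 0 -.02 0 0 0 0;0 0 0 0 0 0 0;0 0 0 0 0 0 0'
python3 - <<'E'
from h import *
import cv2
c=viewer.camera_info("wrist"); im=viewer.capture("wrist")
def fe(P):
    q=R.from_euler("xyz",c["rotation"]).inv().apply(np.atleast_2d(P)-c["origin"])*[1,-1,-1]
    th=np.arctan2(np.hypot(q[:,0],q[:,1]),q[:,2]);ph=np.arctan2(q[:,1],q[:,0])
    return np.c_[c["cx"]+c["fx"]*th*np.cos(ph),c["cy"]+c["fx"]*th*np.sin(ph)].round().astype(np.int32)
im=im[:,:,::-1].copy()
S=lambda l:np.array([[548.9+x+.011*y,132-.011*x+y,z] for x,y,z in l],float)
cv2.polylines(im,[fe(S([(59,6,112),(59,-129,112),(-59,-129,112),(-59,6,112)]))],True,(0,255,0),1)
cv2.polylines(im,[fe(S([(75,141,50),(-75,141,50),(-75,9,50),(75,9,50)]))],True,(255,255,0),1)
cv2.imwrite("pics/w2.png",im)
E
```

```text
time: 4.45
tool_pos: [490.3, -138.5, 246.1]
tcp_rot: [3.135, 0.006, 1.916]
contact_force: [1.4, 0.2, -0.6]
grip_width: 46.7
finger_force: 30.0
time: 5.12
tool_pos: [548.2, 90.9, 239.7]
tcp_rot: [-3.139, 0.0, 1.558]
contact_force: [0.2, -0.8, -2.0]
grip_width: 47.0
finger_force: 30.0
time: 5.45
tool_pos: [547.6, 89.4, 199.5]
tcp_rot: [-3.137, 0.0, 1.56]
contact_force: [0.2, -0.5, -1.0]
grip_width: 46.3
finger_force: 30.0
```

View pics/w2.png

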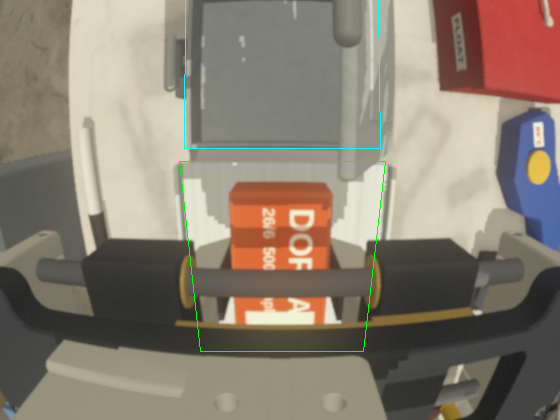

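```bash
python3 -m creep '.001 0 -.006 0 0 0 0;0 0 -.006 0 0 0 0;0 0 -.002 0 0 0 0;0 0 0 0 0 0 0;0 0 0 0 0 0 0' && python3 -m creep '0 0 -.001 0 0 0 0;0 0 -.001 0 0 0 0;0 0 -.001 0 0 0 0;0 0 0 0 0 0 0;0 0 0 0 0 0 0'
```

```text
time: 5.92
tool_pos: [549.6, 89.3, 187.3]
tcp_rot: [3.141, 0.0, 1.559]
contact_force: [-0.4, 0.0, -1.1]
grip_width: 46.5
finger_force: 30.0
time: 6.33
tool_pos: [549.5, 89.4, 184.2]
tcp_rot: [-3.142, 0.0, 1.56]
contact_force: [0.1, 0.2, -1.5]
grip_width: 46.7
finger_force: 30.0
```

```bash
python3 -m creep '0 0 -.001 0 0 0 0;0 0 -.001 0 0 0 0;0 0 0 0 0 0 0' ; python3 -m creep '0 0 -.001 0 0 0 0;0 0 0 0 0 0 0;0 0 0 0 0 0 0'
```

```text
time: 6.58
tool_pos: [549.7, 89.5, 182.8]
tcp_rot: [3.141, 0.0, 1.56]
contact_force: [-1.7, 0.1, 2.1]
grip_width: 46.8
finger_force: 30.0
time: 6.83
tool_pos: [549.9, 89.6, 182.2]
tcp_rot: [3.14, -0.0, 1.56]
contact_force: [-1.7, 1.2, 6.7]
grip_width: 46.7
finger_force: 30.0
```

Contact is clear: the force rose from -1.5 to +6.7 N. I open part-way to stay inside the lips, then rise.

```bash
python3 -m creep '0 0 0 0 0 0 67;0 0 0 0 0 0 67;0 0 0 0 0 0 67;0 0 .004 0 0 0 67;0 0 .01 0 0 0 67;0 0 .02 0 0 0 67;0 0 .03 0 0 0 67;0 0 .03 0 0 0 67' && python3 -m creep '-.01 0 .03 0 0 0 67;-.03 0 .02 0 0 0 50;-.03 0 0 0 0 0 30;-.03 0 0 0 0 0 0;-.03 0 0 0 0 0 0;-.03 0 0 0 0 0 0;0 0 0 0 0 0 0;0 0 0 0 0 0 0' && python3 - <<'E'
from h import *
import cv2
im=viewer.capture("top")[:,:,::-1]
cv2.imwrite("pics/top2.png",cv2.resize(im[120:330,130:400],None,fx=2.8,fy=2.8,interpolation=cv2.INTER_CUBIC))
E
```

```text
time: 7.5
tool_pos: [549.2, 89.4, 276.6]
tcp_rot: [-3.14, 0.0, 1.56]
contact_force: [0.6, 0.3, 0.1]
grip_width: 61.9
finger_force: 0.0
time: 8.17
tool_pos: [388.9, 89.5, 326.5]
tcp_rot: [3.139, -0.0, 1.56]
contact_force: [0.2, -0.8, 0.6]
grip_width: 19.8
finger_force: 0.0
```

View pics/top2.png

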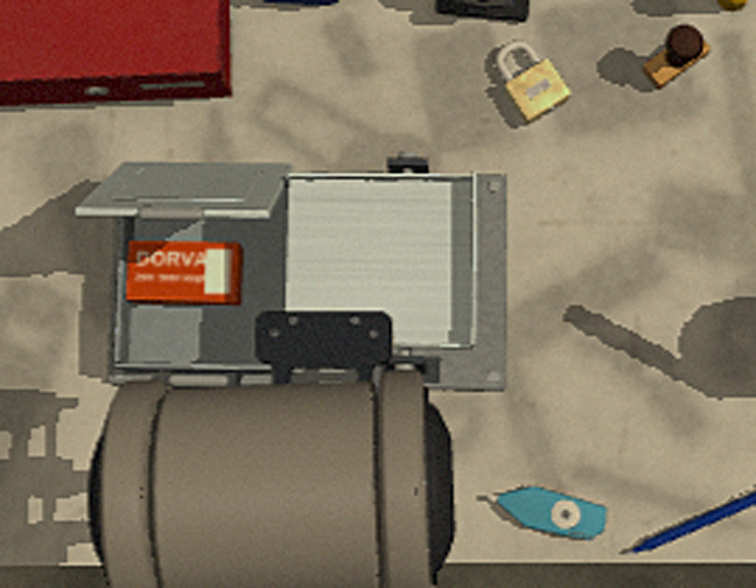

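The box lies in the case around crop (185,270) and the tray is level. Next is the lid. First I check the overhead shelf's clearance and work out the arc.

```bash
python3 - <<'E'
from h import *
np.set_printoptions(precision=1,suppress=True)
from scipy.optimize import least_squares
# shelf edge (X,Z): passes top rows ~107 at col 200; side line through (0,155),(215,0)
def f(p):
    X,Z=p; t=w2pix([[X,200,Z]],"top")[0]; s=w2pix([[X,300,Z]],"side")[0]
    return [t[1]-107,(s[1]-(155-155/215*s[0]))]
for g in ([700,400],[650,700]): q=least_squares(f,g); print("shelf X,Z",q.x,q.fun)
print("red box front bottom/top",pix2w([(160,156),(160,148)],[0,80]), "side top edge")
for a in (1.2,1.0,.8,.6,.4,.2,.08,0):
    print(a, 624.8-135*np.cos(a)+7*np.sin(a)+10, 50+135*np.sin(a)+7*np.cos(a)+66)
from plant import readout
print(readout.get_obs()["joint_positions"])
E
```

```text
shelf X,Z [583.2 638.7] [ 0. -0.]
shelf X,Z [583.2 638.7] [ 0. -0.]
red box front bottom/top [[695.6 312.8   0. ]
 [692.2 293.6  80. ]] side top edge
1.2 592.4059767474196 244.36178088691224
1.0 567.7494856014564 233.38069909014303
0.8 545.7660868744293 217.72001923686574
0.6 527.3321893009586 198.00408321269754
0.4 513.182694205771 175.01890316968803
0.2 503.88169730699775 149.68082570222197
0.08 500.7911725069306 133.76609562995665
0 499.79999999999995 123.0
[ 0.   0.1  1.8 -0.   1.3  0. ]
```

```bash
python3 -m creep '.014 .0073 -.0015 0 0 .098 0;.014 .0073 -.0015 0 0 .098 0;.014 .0073 -.0015 0 0 .098 0;.014 .0073 -.0015 0 0 .098 0;.014 .0073 -.0015 0 0 .098 0;.014 .0073 -.0015 0 0 .098 0;.014 .0073 -.0015 0 0 .098 0;.014 .0073 -.0015 0 0 .098 0' && python3 -m creep '.014 .0073 -.0015 0 0 .098 0;.014 .0073 -.0015 0 0 .098 0;.014 .0073 -.0015 0 0 .098 0;.014 .0073 -.0015 0 0 .098 0;.014 .0073 -.0015 0 0 .098 0;.014 .0073 -.0015 0 0 .098 0;.014 .0073 -.0015 0 0 .098 0;.014 .0073 -.0015 0 0 .098 0' && python3 -m creep '0 0 0 0 0 0 0;0 0 0 0 0 0 0'; python3 - <<'E'
from h import *
import cv2
im=viewer.capture("side")[:,:,::-1]
cv2.imwrite("pics/s2.png",cv2.resize(im[120:340,150:400],None,fx=2.7,fy=2.7,interpolation=cv2.INTER_CUBIC))
E
```

```text
time: 8.88
tool_pos: [503.6, 148.2, 312.9]
tcp_rot: [3.141, 0.0, 2.348]
contact_force: [0.2, -0.1, 0.4]
grip_width: 0.1
finger_force: 0.0
time: 9.55
tool_pos: [615.4, 206.6, 300.5]
tcp_rot: [3.142, 0.0, 3.132]
contact_force: [-0.5, -0.5, -0.3]
grip_width: 0.7
finger_force: 0.0
time: 9.72
tool_pos: [614.4, 206.3, 300.0]
tcp_rot: [-3.141, -0.001, 3.125]
contact_force: [-0.7, -0.7, -0.4]
grip_width: 0.8
finger_force: 0.0
```

View pics/s2.png

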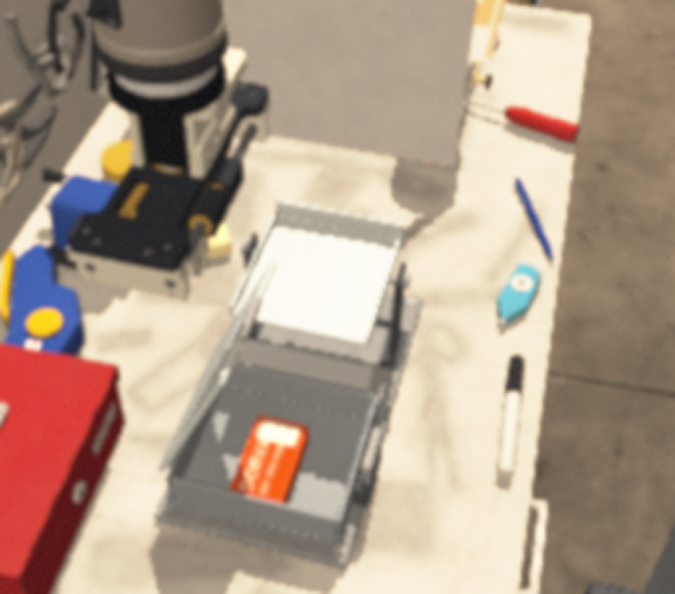

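The side view shows the box flat in the case at crop (270,455), the lid still open, and the gripper behind and above the lid at (150,230). I lower behind the lid and begin the arc.

```bash
python3 -m creep '0 0 -.02 0 0 0 0;0 0 -.02 0 0 0 0;0 0 -.016 0 0 0 0;-.006 0 0 0 0 0 0;-.006 0 0 0 0 0 0;0 0 0 0 0 0 0' && python3 -m creep '-.005 0 0 0 0 0 0;-.005 0 -.001 0 0 0 0;-.006 0 -.002 0 0 0 0;-.006 0 -.002 0 0 0 0;-.006 0 -.003 0 0 0 0;-.006 0 -.003 0 0 0 0;0 0 0 0 0 0 0'
```

```text
time: 10.27
tool_pos: [600.7, 206.2, 246.8]
tcp_rot: [3.141, 0.001, 3.127]
contact_force: [0.2, 1.3, -0.3]
grip_width: 0.6
finger_force: 0.0
time: 10.85
tool_pos: [566.1, 206.2, 233.5]
tcp_rot: [-3.141, -0.002, 3.128]
contact_force: [-0.1, 0.4, -0.6]
grip_width: 0.1
finger_force: 0.0
```

```bash
python3 -m creep '-.0055 0 -.004 0 0 0 0;-.0055 0 -.004 0 0 0 0;-.0055 0 -.004 0 0 0 0;-.0055 0 -.004 0 0 0 0;-.0045 0 -.005 0 0 0 0;-.0045 0 -.005 0 0 0 0;-.0045 0 -.005 0 0 0 0;-.0045 0 -.005 0 0 0 0' && python3 - <<'E'
from h import *
import cv2
from plant import readout
print(readout.get_obs()["contact_force"])
im=viewer.capture("side")[:,:,::-1]
cv2.imwrite("pics/s3.png",cv2.resize(im[120:340,150:400],None,fx=2.7,fy=2.7,interpolation=cv2.INTER_CUBIC))
E
```

```text
time: 11.52
tool_pos: [527.1, 206.2, 197.7]
tcp_rot: [3.142, -0.0, 3.128]
contact_force: [1.5, 0.3, 0.9]
grip_width: 0.4
finger_force: 0.3
[1.50482438 0.32379429 0.87856408]
```

View pics/s3.png

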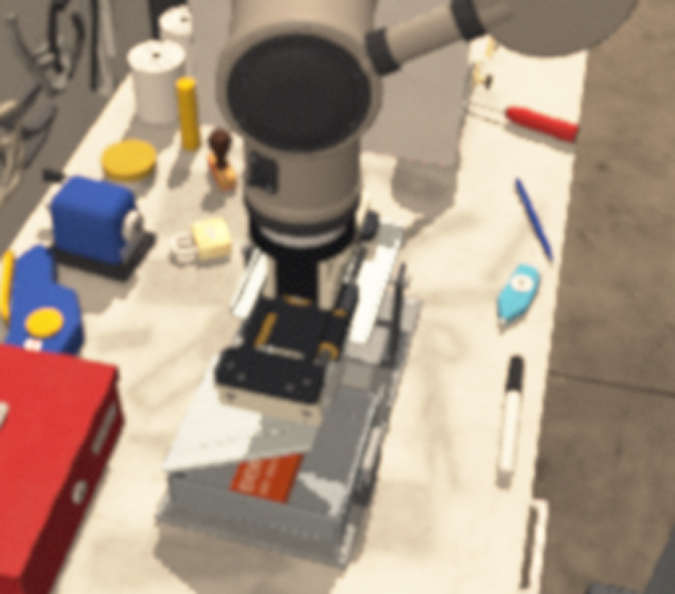

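The lid has swung part-way down under the gripper, edge near crop (170,465)-(310,450), so the arc works. I continue down to the catch.

```bash
python3 -m creep '-.0036 0 -.0058 0 0 0 0;-.0036 0 -.0058 0 0 0 0;-.0035 0 -.0057 0 0 0 0;-.0035 0 -.0057 0 0 0 0;-.0024 0 -.0063 0 0 0 0;-.0023 0 -.0063 0 0 0 0;-.0023 0 -.0063 0 0 0 0;-.0023 0 -.0064 0 0 0 0' && python3 -m creep '-.001 0 -.005 0 0 0 0;-.001 0 -.004 0 0 0 0;-.001 0 -.003 0 0 0 0;0 0 -.002 0 0 0 0;0 0 0 0 0 0 0'
```

```text
time: 12.23
tool_pos: [503.9, 206.2, 149.3]
tcp_rot: [3.141, 0.0, 3.128]
contact_force: [0.1, 0.9, -0.1]
grip_width: 0.3
finger_force: 0.2
time: 12.65
tool_pos: [500.9, 206.1, 135.5]
tcp_rot: [-3.141, -0.001, 3.128]
contact_force: [-1.0, -0.3, 0.2]
grip_width: 0.6
finger_force: 0.0
```

```bash
python3 -m creep '0 0 -.001 0 0 0 0;0 0 -.001 0 0 0 0;0 0 -.001 0 0 0 0;0 0 -.001 0 0 0 0;0 0 0 0 0 0 0' ; python3 -m creep '0 0 -.001 0 0 0 0;0 0 -.001 0 0 0 0;0 0 -.001 0 0 0 0;0 0 0 0 0 0 0';  python3 -m creep '0 0 -.001 0 0 0 0;0 0 -.001 0 0 0 0;0 0 0 0 0 0 0'
```

```text
time: 13.07
tool_pos: [501.1, 206.2, 132.2]
tcp_rot: [3.141, 0.0, 3.128]
contact_force: [-0.8, -0.1, 2.7]
grip_width: 0.2
finger_force: 1.3
time: 13.4
tool_pos: [500.9, 206.3, 129.3]
tcp_rot: [3.141, -0.0, 3.128]
contact_force: [-1.6, 0.8, 5.0]
grip_width: 0.4
finger_force: 2.7
time: 13.65
tool_pos: [500.7, 206.3, 127.0]
tcp_rot: [3.142, -0.001, 3.128]
contact_force: [-2.1, 0.3, 3.6]
grip_width: -0.2
finger_force: 2.0
```

```bash
python3 -m creep '0 0 -.001 0 0 0 0;0 0 -.001 0 0 0 0;0 0 0 0 0 0 0' ; python3 -m creep '0 0 -.001 0 0 0 0;0 0 -.001 0 0 0 0;0 0 0 0 0 0 0';  python3 -m creep '0 0 -.001 0 0 0 0;0 0 0 0 0 0 0'
```

```text
time: 13.9
tool_pos: [501.2, 206.2, 124.6]
tcp_rot: [3.142, 0.0, 3.128]
contact_force: [0.4, 0.0, 0.1]
grip_width: 0.4
finger_force: 0.2
time: 14.15
tool_pos: [501.2, 206.2, 122.8]
tcp_rot: [3.141, 0.0, 3.128]
contact_force: [-0.0, 0.6, -0.8]
grip_width: 0.3
finger_force: 0.0
time: 14.32
tool_pos: [501.3, 206.2, 122.6]
tcp_rot: [3.141, 0.001, 3.128]
contact_force: [-1.0, -0.6, 5.9]
grip_width: 0.5
finger_force: 3.1
```

The force fell to zero at the snap and built again on the hard stop, at the predicted height. One last press, then I back off and check.

```bash
python3 -m creep '0 0 -.0008 0 0 0 0;0 0 0 0 0 0 0' && python3 -m creep '0 0 .01 0 0 0 0;0 0 .03 0 0 0 0;0 0 .035 0 0 0 0;0 0 .035 0 0 0 0;-.03 0 .02 0 0 0 0;-.035 0 .01 0 0 0 0;-.035 0 0 0 0 0 0;0 0 0 0 0 0 0' && python3 - <<'E'
from h import *
import cv2
a=viewer.capture("wrist")[:,:,::-1]; cv2.imwrite("pics/w4.png",a)
b=viewer.capture("side")[:,:,::-1][170:340,190:380]
cv2.imwrite("pics/s4.png",cv2.resize(b,None,fx=3.5,fy=3.5,interpolation=cv2.INTER_CUBIC))
E
```

```text
time: 14.48
tool_pos: [501.3, 206.2, 122.4]
tcp_rot: [3.141, 0.001, 3.128]
contact_force: [-3.4, -1.1, 11.9]
grip_width: 0.2
finger_force: 5.7
time: 15.15
tool_pos: [395.4, 205.9, 261.6]
tcp_rot: [-3.141, -0.004, 3.129]
contact_force: [1.1, 0.4, -1.1]
grip_width: 0.4
finger_force: 0.0
```

View pics/s4.png

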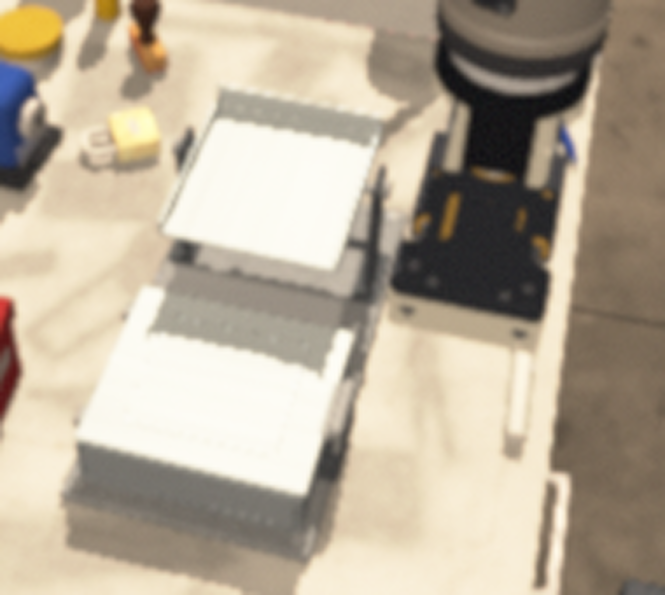

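The lid lies flat and shut on the case, crop (80,440) to (350,330), the tray is level, and the gripper is clear. I hand in.

```bash
python3 -c "
from plant import order
print(order.close_job())"
```

```text
the job is handed in; nothing more can be done
None
```

The box of staples went into the case by way of the tray, the tray swung back level, the lid snapped shut past its catch, and I handed the job in at about 15 s; the hand-in returned no verdict.

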